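# Tip the flask block onto the stirrer and seat the flask

### The job

The blue flask block has been left standing on its edge in front of the slim white stirrer. Push it up against the stirrer's near edge and tip it over that edge so that it lies flat on the dark plate with its bowl upwards, then slide it on until it sits square and in the middle of the plate. After that lift the amber round-bottomed flask out of its cork ring by the neck, set it gently into the bowl so that it stands upright, let go, and leave everything else where it is.

Things in the scene. Friction and masses are not known exactly. Their poses are not given: they have to be found in the camera images.
- stirrer: slim magnetic stirrer fixed on the bench, flat top 14 mm up. Origin on the bench under the centre of its dark square plate (150 x 150 mm, flush, white circle on it). x axis points away from the robot (turned up to 0.3 rad), y left. A white control strip 56 mm wide continues it on the -y side, knob 24 mm high. Near edge (x = -75 mm): an upright step 14 mm high, the stop to tip the block over
- plate_centre (a point): centre of the plate's top (14 mm above the bench); axes as the stirrer's
- near_edge (a point): middle of the top corner of the stirrer's near edge (on the x = -75 mm face, 14 mm above the bench); axes as the stirrer's
- block: blue plastic block 100 x 90 x 60 mm, 0.4 kg, on edge, 10 to 30 mm before the stirrer's near edge, within 8 mm of its middle. Origin: centre of its underside as it starts; x = its 60 mm thickness, to the stirrer: solid back at +30 mm, bowl face at -30 mm (to the robot); y = 100 mm width, z up its 90 mm height. Friction 0.33 to 0.48: pushed low it slides, near its top it tips. Tipped: x axis down
- bowl (a point): centre of the bowl's mouth on the block's bowl face (mid-face, 60 mm from the solid back); z out of the bowl: level at first, straight up when tipped; x along the block's z. The bowl: a bore 70 mm wide, 30 mm deep, then a bore 48 mm wide, 20 mm deeper; the bulb rests on the ring where they meet. Solid margin: 15 mm beside the bowl, 10 mm above and below
- flask: amber glass round-bottomed flask with a white stopper fixed in it, about 0.12 kg, standing upright in the cork ring. Origin: bottom of the bulb; z up along the neck. Bulb 64 mm wide, neck 28 mm wide from 64 to 91 mm above the origin, then a lip 32 mm wide to 104 mm; stopper (31 mm wide) top at 120 mm
- flask_bulb (a point): centre of the flask's bulb, 32 mm above its bottom; seated in the cork ring it is about 51 mm above the bench, seated in the bowl it is about 9 mm below the bowl's mouth
- flask_neck (a point): point on the flask's axis 92 mm above its bottom, where it can be gripped across neck and lip
- cork_ring: loose cork ring, 104 mm across, 30 mm high, hole 48 mm, holding the flask; stands to the left or right of the stirrer. Origin: centre of its underside
- jar: bystander: white screw-capped plastic jar, 98 mm wide, 123 mm high, on the other side from the cork ring. Origin: centre of its underside
- tip_box: bystander: grey pipette-tip box with a clear lid, 85 x 122 x 85 mm, beyond the stirrer. Origin: centre of its underside
- orange_box: bystander: orange pipette-tip box with a clear lid, 85 x 122 x 85 mm, at the robot's left. Origin: centre of its underside
- tube_rack: bystander: yellow rack with capped tubes, 85 x 266 mm, 121 mm high, beyond the stirrer. Origin: centre of its underside
- beaker: bystander: clear plastic beaker, 68 mm wide, 88 mm high, on the right. Origin: centre of its underside
- vial: bystander: amber vial with a yellow label, 34 mm wide, 58 mm high, on the left. Origin: centre of its underside
- reagent: bystander: amber bottle with a blue cap, 70 mm wide, 150 mm high, far right. Origin: centre of its underside
Not all that is in view belongs to the job. What is shaped like the block but green or pink is not meant.

How it is judged:
By the outcome, as a careful person would: the job done as asked, in the order asked, and still so for the second after the job is handed in, with the robot touching nothing.
It also fails if it takes over 61 s, if anything falls off the work surface, if the arm or the gripper's body presses on something with over 40 N, if the wrist force passes 120 N, or if a joint passes its speed limit or range.

### The arm

A 6-joint arm with a two-finger parallel gripper is mounted at the origin on the work surface. World frame = base frame: x ahead of the robot, y to its left, z up, the work surface at z = 0. Lengths are in mm, angles in rad, forces in N, time in s.
With the tool pointing down it reaches from about 275 to 750 mm from the base axis. Payload 10.2 kg.
Tool frame: the origin (TCP) lies on the centre line of the jaws, within the pads' length; the fingertips stand 17 mm ahead of it and the grasp point (between the pads) lies 2 mm behind it; z points along the fingers, y is the line along which they close (so a half turn about z gives the same grasp; the last joint's range is limited). The gripper opens to 85 mm and grips with 20 to 120 N. Pads are 22 mm wide; open, the fingers measure 114 mm over their backs; the gripper's body (76 mm by 85 mm) begins 54 mm behind the grasp point. The pads swing forward as they close: fully open they stand 13 mm farther back than shut.
Start: joints at [1.031, 0.313, 1.498, -0, 1.331, -0.223], TCP at [163.565, 498.877, 248.294] pointing down, gripper open.
Joint ranges: [-2.94, 2.94], [-0.97, 2.17], [0.19, 2.56], [-1.23, 4.37], [0.02, 3.11], [-2.88, 2.88]. Speed limits (rad/s): [2.39, 2.39, 3.01, 3.14, 3.14, 3.14].

### API

Orientations are given as a unit quaternion [w, x, y, z].
In Python, from rig import ctrl gives the robot as it stands. The module is installed in compiled form; this text tells all that it offers.
- The arm moves only by the shell command python3 -m jog 'ROWS' [FORCE]. ROWS is JSON, a list of rows, each an object with "delta_pos": the shift along the world's x, y, z in mm, a list of three; "angular": the turn, a rotation vector about the world's x, y, z in rad, a list of three; "fingers": the opening, from 0 (shut) to 1 (fully open). In form: [{"delta_pos": [tx, ty, tz], "angular": [rx, ry, rz], "fingers": fingers}, ...]. A call has 1 to 10 rows; each row is the pose to reach, as a shift and turn from the pose commanded when the call began; what a row does not reach only later rows make up. A row lasts 1/8 s, in which the tool goes at most 62.5 mm and 10.7 degrees, less where a joint would pass 70% of its speed; a pose out of reach is approached as far as the arm can. A call with a gripper value outside its range is refused whole. The fingers move at their own pace and stop on an object; FORCE is the grip in N (left out, the last holds). Time passes only in rows, so rows that repeat a pose let the fingers close. It gives the time, the measured TCP pose, the force, the opening and the grip force at its end, in the units of the state.
- ctrl.sense(): the state, without advancing time (a new reading comes with each control period).
- ctrl.capture(name): name is "scene" or "top" or "wrist"; returns a dict with "pixels" (420x560x3 uint8, blue, green, red), "fx", "fy", "cx", "cy" (pixels), "R" (3x3) and "t" (3): a world point X has camera coordinates R X + t. Camera axes: x right, y down, z forward; pixel columns grow to the right and rows downward; lengths in mm; the calibration is good to about 2 mm. The wrist camera is an equidistant fisheye: a pixel r from the principal point sees the ray r / f radians off the axis. A picture is of the moment at which its call begins. There is no depth.
- ctrl.finish_job(): hands the job in; it is judged then, once.
The state is a dict: "time_s": time; "joints": joint angles; "dq": joint speeds; "tau": joint torques, N m; "eef_pos": TCP position; "ee_rot": TCP orientation; "force": force on the tool from outside, world axes, zero at the start; "wrist_torque": the same for the moment, N m; "grip_width": opening from 0.0 (shut) to 1.0 (fully open); "grip_force": force on a finger pad.
Only numpy, scipy, OpenCV 4.12 (cv2) and the standard library are available. Lean on these libraries where they do the work, as an engineer would, in place of code of your own. Each camera call takes 0.05 s, during which the arm holds its last target. There are 200 camera calls.

## Working session

There is one attempt and no reset: what is moved stays moved. The work goes in short steps, Python scripts to look and compute and a shell command to move; the robot and the scene stay as the last step left them, time stands still between calls to the robot, and variables do not carry over. Pictures are saved under pics/ and viewed, at most 10 in all, crops included, and the job is handed in when it is done.

```bash
mkdir -p pics; python3 - <<'E'
from rig import ctrl
import cv2,numpy as np
s=ctrl.sense();print(s)
ims=[]
for n in("scene","top"):
    c=ctrl.capture(n);np.savez(f"pics/{n}0.npz",**c);cv2.imwrite(f"pics/{n}0.png",c["pixels"]);print(n,c["fx"],c["fy"],c["cx"],c["cy"],np.round(c["R"],3).tolist(),np.round(c["t"]))
E
```

```text
{'time_s': 0.0, 'joints': array([ 1.03060161e+00,  3.13438153e-01,  1.49849041e+00, -1.84425361e-05,
        1.33100294e+00, -2.23362336e-01]), 'dq': array([-7.93590069e-04,  9.89065102e-04, -4.53144930e-05, -3.40014937e-04,
        2.17457794e-03,  1.64063004e-03]), 'tau': array([-7.57495727e-04, -4.12273800e+01, -2.59734195e+01, -3.51078988e-04,
        4.26922154e-03, -2.21862507e-06]), 'eef_pos': array([163.42944099, 498.64422256, 247.72105667]), 'ee_rot': array([-2.41095706e-04,  1.57752225e-01,  9.87478500e-01, -6.24560873e-04]), 'force': array([ 0.60287889, -0.14319402, -0.06192142]), 'wrist_torque': array([-0.0046413 ,  0.00256669, -0.0057175 ]), 'grip_force': 0.0, 'grip_width': 0.9968555699636332}
scene 502.51819313416655 502.51819313416655 283.3227825796646 212.43108805375056 [[-0.82, 0.572, -0.007], [0.378, 0.534, -0.756], [-0.429, -0.623, -0.655]] [ 441. -163. 1752.]
top 381.10945045716227 381.10945045716227 286.12709552683395 212.53170025487753 [[-0.03, -0.999, -0.025], [-0.988, 0.034, -0.153], [0.154, 0.02, -0.988]] [  87.  581. 1052.]
```

View pics/scene0.png

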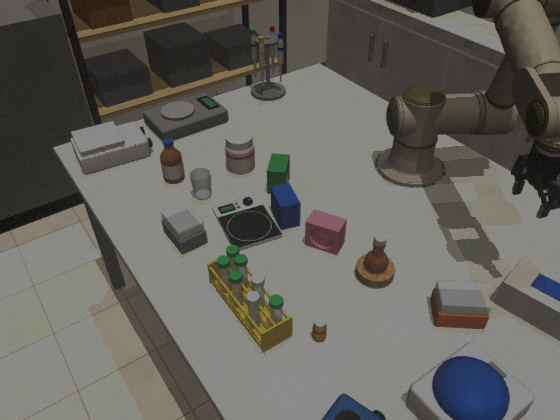

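View pics/top0.png

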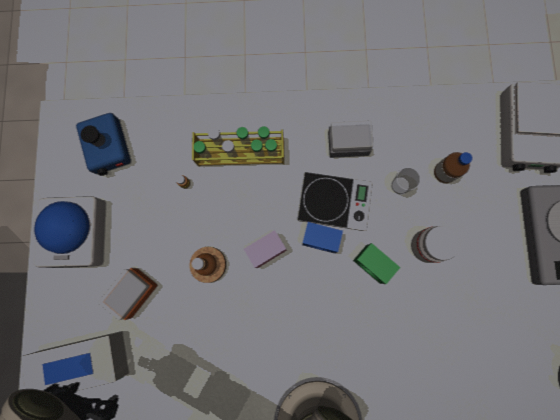

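The scene shows the blue block at scene (286,207) / top (322,237), directly before the dark plate (top (326,199)). The same-shaped green block at top (378,263) and pink block at (266,249) are decoys. The amber flask in its cork ring is at top (208,264); the other amber things, the vial (184,182) and the reagent bottle (450,168), are not meant.

```bash
cat > h.py <<'E'
import cv2,numpy as np
from rig import ctrl
def cast(c,uv,z):
    uv=np.atleast_2d(np.asarray(uv,float));K=np.c_[(uv[:,0]-c["cx"])/c["fx"],(uv[:,1]-c["cy"])/c["fy"],np.ones(len(uv))]
    R=np.array(c["R"]);C=-R.T@np.array(c["t"]);d=K@R
    return C+d*((z-C[2])/d[:,2])[:,None]
def proj(c,X):
    p=np.atleast_2d(X)@np.array(c["R"]).T+np.array(c["t"]);return p[:,:2]/p[:,2:]*c["fx"]+[c["cx"],c["cy"]]
def big(m,near,k=3):
    m=cv2.morphologyEx(m.astype(np.uint8),cv2.MORPH_OPEN,np.ones((k,k)))
    cs=cv2.findContours(m,cv2.RETR_EXTERNAL,cv2.CHAIN_APPROX_NONE)[0]
    cs=[x for x in cs if cv2.contourArea(x)>60]
    return min(cs,key=lambda x:np.hypot(*(x.reshape(-1,2).mean(0)-near)))
def load(n): return dict(np.load(n))
E
python3 - <<'E'
from h import *
c=load("pics/top0.npz");im=c["pixels"];hsv=cv2.cvtColor(im,cv2.COLOR_BGR2HSV)
dark=(hsv[...,2]<60)
ct=big(dark,(326,199)); P=cast(c,ct.reshape(-1,2),14)[:,:2].astype(np.float32)
r=cv2.minAreaRect(P);print("plate",r)
blue=(hsv[...,0]>100)&(hsv[...,0]<130)&(hsv[...,1]>120)
ct=big(blue,(322,237));print("blue px",cv2.minAreaRect(ct),cv2.boxPoints(cv2.minAreaRect(ct)).tolist())
P=cast(c,ct.reshape(-1,2),90)[:,:2].astype(np.float32);r=cv2.minAreaRect(P);print("block at z90",r)
# bright top face
m=cv2.drawContours(np.zeros(im.shape[:2],np.uint8),[ct],-1,1,-1)>0
print("V hist",np.percentile(hsv[...,2][m],[5,25,50,75,95]))
# flask stopper & ring
for n,near,z in(("stopper",(198,265),139),):
    g=(hsv[...,1]<70)&(hsv[...,2]>150); 
    print([ (hsv[265,u]).tolist() for u in range(188,228,3)])
cork=(hsv[...,0]<20)&(hsv[...,1]>90)&(hsv[...,2]>50);ct=big(cork,(208,264));P=cast(c,ct.reshape(-1,2),30)[:,:2].astype(np.float32);print("ring",cv2.minEnclosingCircle(P),cv2.fitEllipse(P))
a=cv2.resize(im[150:310,170:410],None,fx=3.3,fy=3.3,interpolation=cv2.INTER_CUBIC)[:, :800]
cv2.imwrite("pics/crop1.png",a[:600])
E
```

```text
plate ((624.9420166015625, -48.029449462890625), (144.16708374023438, 146.46470642089844), 79.35127258300781)
blue px ((322.2059020996094, 237.17649841308594), (35.41019821166992, 23.525955200195312), 14.03624439239502) [[302.176513671875, 244.2941436767578], [307.88238525390625, 221.4706268310547], [342.23529052734375, 230.05885314941406], [336.5294189453125, 252.8823699951172]]
block at z90 ((505.4970397949219, -28.589706420898438), (96.51535034179688, 64.2275161743164), 73.13151550292969)
V hist [ 83.3 128.  129.  130.  131. ]
[[160, 6, 132], [16, 78, 131], [120, 11, 138], [120, 11, 138], [120, 9, 138], [13, 57, 81], [13, 154, 38], [11, 152, 74], [13, 159, 69], [13, 150, 46], [14, 113, 79], [14, 116, 127], [13, 121, 101], [24, 24, 105]]
ring ((443.7998046875, 299.74365234375), 51.10566711425781) ((443.3114013671875, 296.96051025390625), (93.93136596679688, 98.80077362060547), 85.42984008789062)
```

View pics/crop1.png

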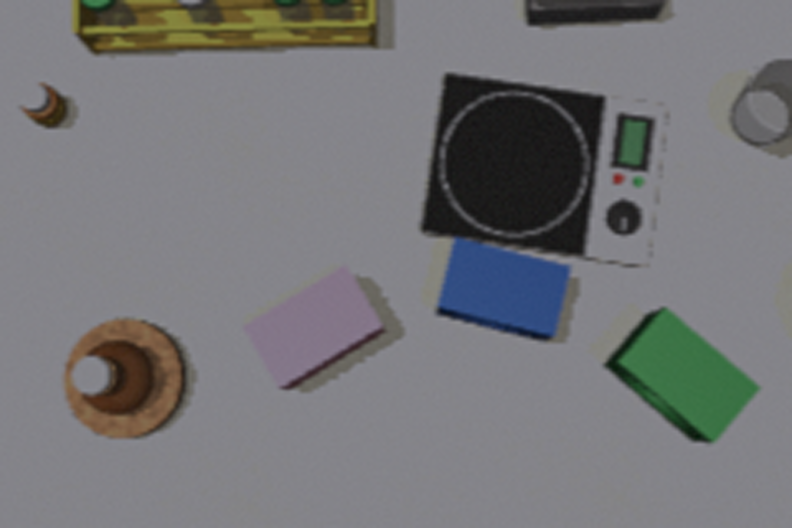

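Crop confirms: blue block upright in front of the plate (top face crop (505,287)), pink and green ones off to either side; the flask stands in the ring at crop (110,375).

```bash
cat > m.py <<'E'
from h import *
def measure(c,cs):
    im=c["pixels"];hsv=cv2.cvtColor(im,cv2.COLOR_BGR2HSV)
    blue=(hsv[...,0]>100)&(hsv[...,0]<130)&(hsv[...,1]>120)&(hsv[...,2]>105)
    return blue
E
python3 - <<'E'
from h import *
c=load("pics/top0.npz");im=c["pixels"];s=4
b=cv2.resize(im,None,fx=s,fy=s,interpolation=cv2.INTER_CUBIC);hsv=cv2.cvtColor(b,cv2.COLOR_BGR2HSV)
f=lambda ct:(ct.reshape(-1,2)+.5)/s-.5
def rect(m,near,z,k=5):
    P=cast(c,f(big(m,np.array(near)*s,k)),z)[:,:2].astype(np.float32);r=cv2.minAreaRect(P);return r
print("plate",rect(hsv[...,2]<72,(326,199),14))
print("block top",rect((hsv[...,0]>100)&(hsv[...,0]<130)&(hsv[...,1]>110)&(hsv[...,2]>107),(322,237),90))
# circle on plate
e=cv2.fitEllipse
d=big(hsv[...,2]<72,(326*s,199*s),5);m=cv2.drawContours(np.zeros(b.shape[:2],np.uint8),[d],-1,1,-1)
m=cv2.erode(m,np.ones((25,25)))
w=np.argwhere((m>0)&(hsv[...,2]>72))[:,::-1].astype(float)
P=cast(c,(w+.5)/s-.5,14)[:,:2].astype(np.float32);print("circle",cv2.fitEllipse(P),len(P))
print("brown bulb+ring")
cork=(hsv[...,0]<22)&(hsv[...,1]>60)&(hsv[...,2]>30);ct=big(cork,(208*s,264*s));P=cast(c,f(cv2.convexHull(ct)),30)[:,:2].astype(np.float32);print(cv2.minEnclosingCircle(P))
st=(hsv[...,1]<30)&(hsv[...,2]>133)&(np.hypot(*(np.indices(hsv.shape[:2])[::-1]-np.array([198*s,264*s])[:,None,None]))<40)
ct=big(st,(198*s,264*s));(u,r)=cv2.minEnclosingCircle(ct);print("stopper",np.array(u)/s,r/s,cast(c,np.array(u)/s,139))
# scene view: block check by projecting
c2=load("pics/scene0.npz");h2=cv2.cvtColor(c2["pixels"],cv2.COLOR_BGR2HSV)
dk=big(h2[...,2]<60,(247,226));P=cast(c2,dk.reshape(-1,2),14)[:,:2].astype(np.float32);print("scene plate",cv2.minAreaRect(P))
cb=big((h2[...,0]<20)&(h2[...,1]>90)&(h2[...,2]>40),(376,265));print("flask in scene",cv2.boundingRect(cb),"proj ring,stopper",proj(c2,[[443.5,298,30],[443.5,298,139]]))
E
```

```text
plate ((624.4380493164062, -48.158050537109375), (146.7604522705078, 149.33963012695312), 79.33514404296875)
block top ((507.7015075683594, -29.550697326660156), (98.0272216796875, 59.24711227416992), 73.40028381347656)
circle ((625.6671752929688, -48.72600173950195), (130.16139221191406, 130.43495178222656), 27.031694412231445) 1487
brown bulb+ring
((443.6100158691406, 300.0081481933594), 52.810306549072266)
stopper [197.01799011 263.48495483] 5.277299880981445 [[443.38572466 301.83547199 139.        ]]
scene plate ((629.8798828125, -47.46888732910156), (146.28060913085938, 145.63287353515625), 79.3691177368164)
flask in scene (357, 245, 38, 38) proj ring,stopper [[374.98840564 264.61873479]
 [379.7931605  235.30048114]]
```

```bash
python3 -m jog '[{"delta_pos":[27,-52,0],"angular":[0,0,0.02],"fingers":0.83},{"delta_pos":[55,-103,0],"angular":[0,0,0.06],"fingers":0.83},{"delta_pos":[82,-155,0],"angular":[0,0,0.1],"fingers":0.83},{"delta_pos":[110,-206,0],"angular":[0,0,0.131],"fingers":0.83},{"delta_pos":[137,-258,0],"angular":[0,0,0.131],"fingers":0.83},{"delta_pos":[165,-309,0],"angular":[0,0,0.131],"fingers":0.83},{"delta_pos":[192,-361,0],"angular":[0,0,0.131],"fingers":0.83},{"delta_pos":[220,-412,0],"angular":[0,0,0.131],"fingers":0.83},{"delta_pos":[247,-464,0],"angular":[0,0,0.131],"fingers":0.83},{"delta_pos":[274,-515,0],"angular":[0,0,0.131],"fingers":0.83}]'
python3 -m jog '[{"delta_pos":[0,0,-50],"angular":[0,0,0],"fingers":0.83},{"delta_pos":[0,0,-100],"angular":[0,0,0],"fingers":0.83},{"delta_pos":[0,0,-150],"angular":[0,0,0],"fingers":0.83},{"delta_pos":[0,0,-200],"angular":[0,0,0],"fingers":0.83},{"delta_pos":[0,0,-220],"angular":[0,0,0],"fingers":0.83},{"delta_pos":[0,0,-220],"angular":[0,0,0],"fingers":0.83},{"delta_pos":[0,0,-220],"angular":[0,0,0],"fingers":0.83}]'
python3 - <<'E'
from h import *
print(ctrl.sense())
for n in("wrist","top"):
    c=ctrl.capture(n);np.savez(f"pics/{n}1.npz",**c);cv2.imwrite(f"pics/{n}1.png",c["pixels"])
a=cv2.imread("pics/top1.png")[150:310,250:410]
cv2.imwrite("pics/v1.png",np.hstack([cv2.resize(a,(420,420),interpolation=cv2.INTER_CUBIC),cv2.imread("pics/wrist1.png")[:,90:470]]))
E
```

```text
time_s: 1.35
eef_pos: [438.1, -18.1, 248.2]
ee_rot: [-0.0, 0.093, 0.996, 0.0]
force: [0.5, 0.1, 0.9]
grip_width: 0.832
grip_force: 0.0
time_s: 2.22
eef_pos: [438.1, -16.3, 29.1]
ee_rot: [0.001, 0.093, 0.996, -0.0]
force: [-0.8, 0.7, 0.5]
grip_width: 0.83
grip_force: 0.0
{'time_s': 2.225, 'joints': array([-3.05616554e-01,  4.57566587e-01,  1.97729044e+00,  1.63793940e-05,
        7.05360717e-01, -1.69066278e+00]), 'dq': array([ 4.84208654e-04, -1.04481909e-02, -2.08163065e-03, -6.05211376e-04,
       -1.82649298e-03,  2.42207122e-05]), 'tau': array([-4.25337162e-02, -3.65601575e+01, -1.53627133e+01, -7.89630230e-04,
        4.58559472e-03, -8.61609749e-06]), 'eef_pos': array([438.08545774, -16.26274417,  29.13276388]), 'ee_rot': array([ 6.73076591e-04,  9.27477727e-02,  9.95689398e-01, -1.39955100e-04]), 'force': array([-0.76618872,  0.7234399 ,  0.47139998]), 'wrist_torque': array([ 0.03440576, -0.06405566, -0.02655834]), 'grip_force': 0.0, 'grip_width': 0.8301241462524024}
```

View pics/v1.png

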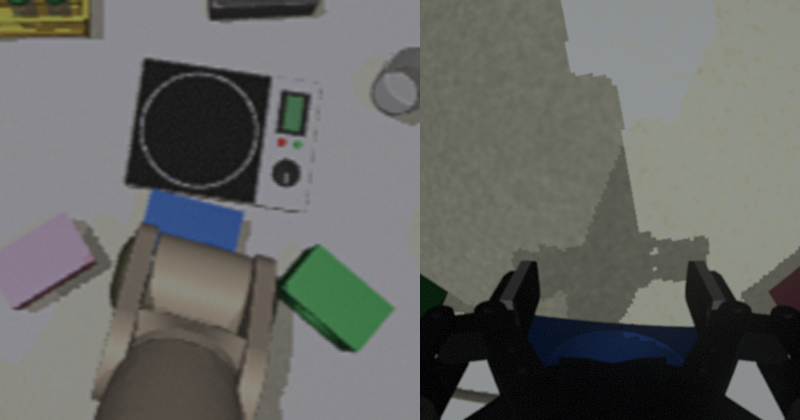

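The wrist picture shows both open fingers (520,285) and (705,285) with the blue block just ahead; the top crop shows them clear of the pink and green blocks. Now the low push.

```bash
python3 -m jog '[{"delta_pos":[8,-1.5,0],"angular":[0,0,0],"fingers":0.83},{"delta_pos":[16,-3,0],"angular":[0,0,0],"fingers":0.83},{"delta_pos":[21,-4,0],"angular":[0,0,0],"fingers":0.83},{"delta_pos":[26,-4.9,0],"angular":[0,0,0],"fingers":0.83},{"delta_pos":[31,-5.8,0],"angular":[0,0,0],"fingers":0.83},{"delta_pos":[35,-6.6,0],"angular":[0,0,0],"fingers":0.83},{"delta_pos":[38,-7.1,0],"angular":[0,0,0],"fingers":0.83},{"delta_pos":[38,-7.1,0],"angular":[0,0,0],"fingers":0.83}]'
python3 -m jog '[{"delta_pos":[2,-0.4,0],"angular":[0,0,0],"fingers":0.83},{"delta_pos":[4,-0.8,0],"angular":[0,0,0],"fingers":0.83},{"delta_pos":[4,-0.8,0],"angular":[0,0,0],"fingers":0.83}]'
python3 - <<'E'
from h import *
c=ctrl.capture("top");np.savez("pics/top2.npz",**c);cv2.imwrite("pics/v2.png",cv2.resize(c["pixels"][160:280,270:390],None,fx=5,fy=5,interpolation=cv2.INTER_CUBIC))
E
```

```text
time_s: 3.32
eef_pos: [475.7, -23.2, 28.2]
ee_rot: [0.0, 0.093, 0.996, -0.0]
force: [-1.9, -0.3, -0.1]
grip_width: 0.833
grip_force: 0.0
time_s: 3.7
eef_pos: [479.7, -24.1, 28.3]
ee_rot: [0.0, 0.093, 0.996, -0.0]
force: [-1.0, -0.4, 0.1]
grip_width: 0.827
grip_force: 0.0
```

View pics/v2.png

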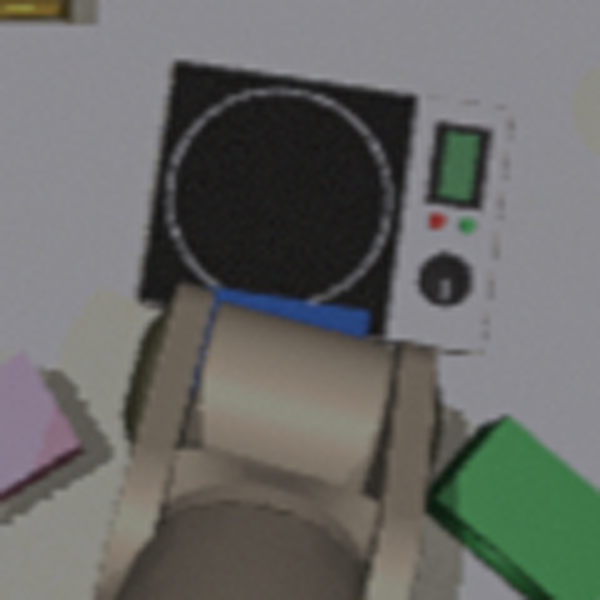

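The blue top's far edge, (215,290)–(370,312) in the crop, is now parallel to the stirrer's near edge. Pushing on to feel the stop.

```bash
python3 -m jog '[{"delta_pos":[1.5,-0.3,0],"angular":[0,0,0],"fingers":0.83},{"delta_pos":[3,-0.6,0],"angular":[0,0,0],"fingers":0.83},{"delta_pos":[3,-0.6,0],"angular":[0,0,0],"fingers":0.83}]'
python3 - <<'E'
from h import *
c=load("pics/top2.npz");C=np.array([625.3,-48.3]);a=np.deg2rad(-10.65);S=np.array([[np.cos(a),np.sin(a)],[-np.sin(a),np.cos(a)]])
uv=np.array([[215,289],[370,310],[370,333]])/5+[270,160]-.4
print((cast(c,uv,90)[:,:2]-C)@S.T, S@(np.array(ctrl.sense()["eef_pos"][:2])-C))
E
```

```text
time_s: 4.12
eef_pos: [482.7, -24.7, 28.3]
ee_rot: [0.0, 0.093, 0.996, -0.0]
force: [-1.4, 1.7, -0.2]
grip_width: 0.831
grip_force: 0.0
[[-71.29400451  30.71024418]
 [-69.9344678  -54.92616387]
 [-82.52693362 -56.60772311]] [-144.4953405    -3.13679275]
```

```bash
python3 -m jog '[{"delta_pos":[1.5,-0.3,0],"angular":[0,0,0],"fingers":0.83},{"delta_pos":[2,-0.4,0],"angular":[0,0,0],"fingers":0.83},{"delta_pos":[2,-0.4,0],"angular":[0,0,0],"fingers":0.83}]'
python3 -m jog '[{"delta_pos":[1,-0.2,0],"angular":[0,0,0],"fingers":0.83},{"delta_pos":[2,-0.4,0],"angular":[0,0,0],"fingers":0.83},{"delta_pos":[2,-0.4,0],"angular":[0,0,0],"fingers":0.83}]'
```

```text
time_s: 4.5
eef_pos: [483.6, -24.8, 28.2]
ee_rot: [-0.001, 0.093, 0.996, 0.0]
force: [-7.8, 0.1, 4.5]
grip_width: 0.834
grip_force: 1.6
time_s: 4.88
eef_pos: [483.8, -24.6, 27.8]
ee_rot: [-0.004, 0.093, 0.996, 0.001]
force: [-16.0, 2.4, 8.4]
grip_width: 0.832
grip_force: 4.2
```

```bash
python3 -m jog '[{"delta_pos":[-10,1.8,0],"angular":[0,0,0],"fingers":0.83},{"delta_pos":[-10,1.8,20],"angular":[0,0,0],"fingers":0.83},{"delta_pos":[-10,1.8,45],"angular":[0,0,0],"fingers":0.83},{"delta_pos":[-10,1.8,56],"angular":[0,0,0],"fingers":0.83},{"delta_pos":[-10,1.8,56],"angular":[0,0,0],"fingers":0.83}]'
python3 -m jog '[{"delta_pos":[6,-1.1,0],"angular":[0,0,0],"fingers":0.83},{"delta_pos":[10,-1.9,3],"angular":[0,0,0],"fingers":0.83},{"delta_pos":[15,-2.8,7],"angular":[0,0,0],"fingers":0.83},{"delta_pos":[20,-3.7,11],"angular":[0,0,0],"fingers":0.83},{"delta_pos":[25,-4.7,15],"angular":[0,0,0],"fingers":0.83},{"delta_pos":[29,-5.4,17],"angular":[0,0,0],"fingers":0.83},{"delta_pos":[29,-5.4,17],"angular":[0,0,0],"fingers":0.83}]'
python3 - <<'E'
from h import *
a=[]
for n in("scene","top"):
    c=ctrl.capture(n);np.savez(f"pics/{n}3.npz",**c);p=c["pixels"]
    a.append(cv2.resize(p[160:260,220:320] if n=="scene" else p[160:280,270:390],(400,400),interpolation=cv2.INTER_CUBIC))
cv2.imwrite("pics/v3.png",np.hstack(a))
E
```

```text
time_s: 5.5
eef_pos: [476.9, -23.7, 84.6]
ee_rot: [0.001, 0.093, 0.996, -0.0]
force: [0.4, -0.4, 0.1]
grip_width: 0.831
grip_force: 0.0
time_s: 6.38
eef_pos: [505.9, -29.1, 101.5]
ee_rot: [0.0, 0.093, 0.996, -0.0]
force: [-0.9, 0.4, 1.8]
grip_width: 0.83
grip_force: 0.7
```

View pics/v3.png

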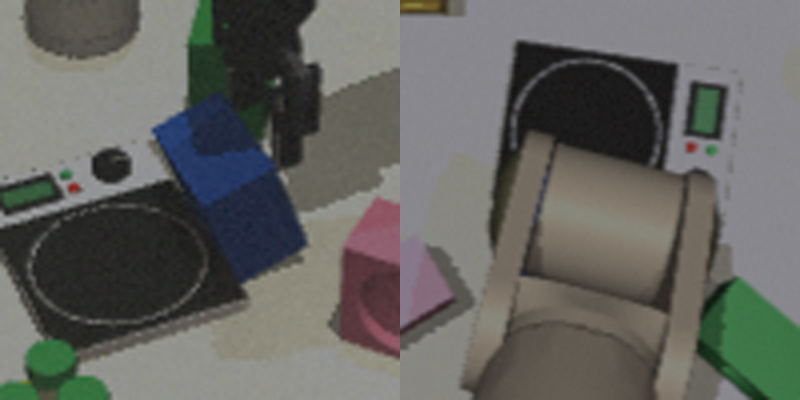

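The block is leaning over the edge about 25° (scene crop: tilted top at (215,150)) with the fingers behind it. Continue the arc.

```bash
python3 -m jog '[{"delta_pos":[5,-0.9,2],"angular":[0,0,0],"fingers":0.83},{"delta_pos":[9,-1.7,4],"angular":[0,0,0],"fingers":0.83},{"delta_pos":[13,-2.4,6],"angular":[0,0,0],"fingers":0.83},{"delta_pos":[17,-3.2,7],"angular":[0,0,0],"fingers":0.83},{"delta_pos":[21,-3.9,7],"angular":[0,0,0],"fingers":0.83},{"delta_pos":[25,-4.7,7],"angular":[0,0,0],"fingers":0.83},{"delta_pos":[29,-5.4,7],"angular":[0,0,0],"fingers":0.83},{"delta_pos":[33,-6.2,7],"angular":[0,0,0],"fingers":0.83},{"delta_pos":[37,-6.9,7],"angular":[0,0,0],"fingers":0.83},{"delta_pos":[41,-7.7,7],"angular":[0,0,0],"fingers":0.83}]'
python3 - <<'E'
from h import *
a=[]
for n in("scene","top"):
    c=ctrl.capture(n);np.savez(f"pics/{n}4.npz",**c);p=c["pixels"]
    a.append(cv2.resize(p[160:260,220:320] if n=="scene" else p[160:280,270:390],(400,400),interpolation=cv2.INTER_CUBIC))
cv2.imwrite("pics/v4.png",np.hstack(a))
E
```

```text
time_s: 7.72
eef_pos: [546.8, -36.8, 108.3]
ee_rot: [-0.0, 0.093, 0.996, 0.0]
force: [0.2, -1.4, 0.3]
grip_width: 0.828
grip_force: 0.0
```

View pics/v4.png

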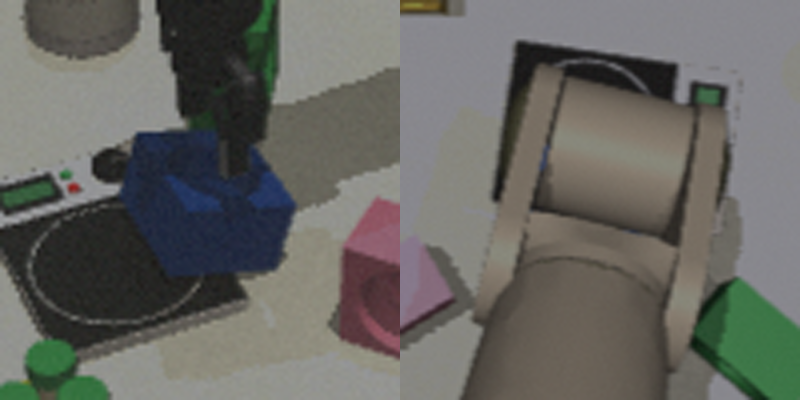

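The block lies flat on the plate with the bowl up (scene crop (210,200)); fingertips just over it. Back off and measure.

```bash
python3 -m jog '[{"delta_pos":[0,0,20],"angular":[0,0,0],"fingers":0.83},{"delta_pos":[-25,4.6,20],"angular":[0,0,0],"fingers":0.83},{"delta_pos":[-60,11.1,20],"angular":[0,0,0],"fingers":0.83},{"delta_pos":[-100,18.5,20],"angular":[0,0,0],"fingers":0.83},{"delta_pos":[-150,28,20],"angular":[0,0,0],"fingers":0.83},{"delta_pos":[-150,28,20],"angular":[0,0,0],"fingers":0.83}]'
cat > blk.py <<'E'
from h import *
import sys
C=np.array([625.3,-48.3]);a=np.deg2rad(-10.65);S=np.array([[np.cos(a),np.sin(a)],[-np.sin(a),np.cos(a)]])
def run(tag):
    c=ctrl.capture("top");np.savez(f"pics/top{tag}.npz",**c)
    b=cv2.resize(c["pixels"],None,fx=4,fy=4,interpolation=cv2.INTER_CUBIC);h=cv2.cvtColor(b,cv2.COLOR_BGR2HSV)
    bl=(h[...,0]>100)&(h[...,0]<130)&(h[...,1]>100)
    for nm,m in(("all blue",bl),("bright",bl&(h[...,2]>105))):
        m=cv2.morphologyEx(m.astype(np.uint8),cv2.MORPH_CLOSE,np.ones((9,9)))
        ct=big(m,(324*4,215*4),5);uv=(ct.reshape(-1,2)+.5)/4-.5
        P=((cast(c,uv,74)[:,:2]-C)@S.T).astype(np.float32);r=cv2.minAreaRect(P)
        print(nm,np.round(r[0],1),np.round(r[1],1),round(r[2],1),"x",np.round(np.percentile(P[:,0],[1,99]),1),"y",np.round(np.percentile(P[:,1],[1,99]),1))
    s=ctrl.sense();print("tcp rel",S@(np.array(s["eef_pos"][:2])-C),s["eef_pos"])
    return c
if __name__=="__main__":
    c=run(sys.argv[1]);cv2.imwrite(f"pics/v{sys.argv[1]}.png",cv2.resize(c["pixels"][160:280,270:390],(500,500),interpolation=cv2.INTER_CUBIC))
E
python3 blk.py 5
```

```text
time_s: 8.57
eef_pos: [393.9, -7.8, 128.1]
ee_rot: [-0.001, 0.093, 0.996, 0.0]
force: [-0.5, 0.6, -0.4]
grip_width: 0.837
grip_force: 0.0
all blue [-70.   -4.2] [106.3  96. ] 90.0 x [-117.8  -22.1] y [-57.2  48.5]
bright [-69.   -4.2] [99.6 89.2] 90.0 x [-113.4  -24.6] y [-53.8  45.3]
tcp rel [-232.65773267   -3.32383244] [396.0356511   -8.56932226 128.63043896]
```

View pics/v5.png

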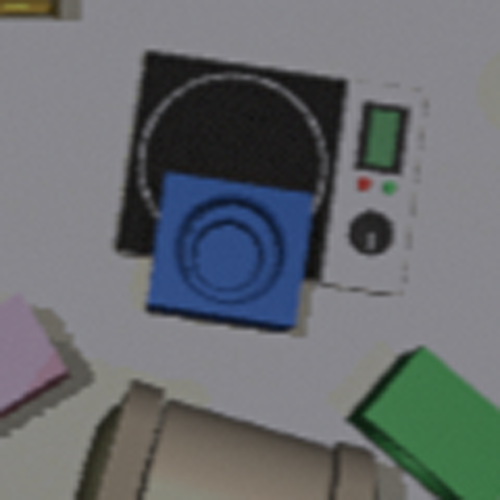

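The picture shows the block flat, bowl up, square to the plate, rear end overhanging the near edge; measured centre (-69,-4) in the stirrer frame, 99.6 x 89.2 as it must be. Now slide it on.

```bash
python3 -m jog '[{"delta_pos":[40,-7.5,0],"angular":[0,0,0],"fingers":0.83},{"delta_pos":[40,-7.5,-50],"angular":[0,0,0],"fingers":0.83},{"delta_pos":[40,-7.5,-93],"angular":[0,0,0],"fingers":0.83},{"delta_pos":[70,-13,-93],"angular":[0,0,0],"fingers":0.83},{"delta_pos":[90,-16.7,-93],"angular":[0,0,0],"fingers":0.83},{"delta_pos":[100,-18.5,-93],"angular":[0,0,0],"fingers":0.83},{"delta_pos":[106,-19.7,-93],"angular":[0,0,0],"fingers":0.83},{"delta_pos":[112,-20.8,-93],"angular":[0,0,0],"fingers":0.83},{"delta_pos":[118,-22,-93],"angular":[0,0,0],"fingers":0.83},{"delta_pos":[124,-23,-93],"angular":[0,0,0],"fingers":0.83}]'
python3 -m jog '[{"delta_pos":[6,-1.1,0],"angular":[0,0,0],"fingers":0.83},{"delta_pos":[12,-2.2,0],"angular":[0,0,0],"fingers":0.83},{"delta_pos":[18,-3.3,0],"angular":[0,0,0],"fingers":0.83},{"delta_pos":[24,-4.5,0],"angular":[0,0,0],"fingers":0.83},{"delta_pos":[30,-5.6,0],"angular":[0,0,0],"fingers":0.83},{"delta_pos":[36,-6.7,0],"angular":[0,0,0],"fingers":0.83},{"delta_pos":[41,-7.7,0],"angular":[0,0,0],"fingers":0.83},{"delta_pos":[46,-8.6,0],"angular":[0,0,0],"fingers":0.83},{"delta_pos":[49,-9.2,0],"angular":[0,0,0],"fingers":0.83},{"delta_pos":[49,-9.2,0],"angular":[0,0,0],"fingers":0.83}]'
python3 blk.py 6
```

```text
time_s: 9.88
eef_pos: [520.8, -31.7, 35.3]
ee_rot: [-0.0, 0.093, 0.996, 0.0]
force: [-1.9, 0.0, -0.1]
grip_width: 0.832
grip_force: 0.0
time_s: 11.12
eef_pos: [570.0, -41.0, 35.4]
ee_rot: [0.0, 0.093, 0.996, -0.0]
force: [-0.0, 0.5, -0.5]
grip_width: 0.831
grip_force: 0.0
all blue [ 41.4 -12.6] [88.1 15.3] 88.8 x [33.3 48.4] y [-56.4  31.1]
bright [ 42.5 -11. ] [84.5 12.2] 85.9 x [33.9 46.9] y [-52.8  30.9]
tcp rel [-55.83108367  -3.09758512] [569.85817585 -41.02613778  35.41645063]
```

```bash
python3 -m jog '[{"delta_pos":[-20,3.7,0],"angular":[0,0,0],"fingers":0.83},{"delta_pos":[-60,11.1,30],"angular":[0,0,0],"fingers":0.83},{"delta_pos":[-110,20.4,80],"angular":[0,0,0],"fingers":0.4},{"delta_pos":[-160,29.6,100],"angular":[0,0,0],"fingers":0.1},{"delta_pos":[-170,31.5,100],"angular":[0,0,0],"fingers":0},{"delta_pos":[-170,31.5,100],"angular":[0,0,0],"fingers":0}]'
python3 blk.py 7
python3 - <<'E'
from blk import *
c=load("pics/top7.npz");b=cv2.resize(c["pixels"],None,fx=4,fy=4,interpolation=cv2.INTER_CUBIC);h=cv2.cvtColor(b,cv2.COLOR_BGR2HSV)
# plate (dark+blue) outline again now
m=(h[...,2]<72)|((h[...,0]>100)&(h[...,0]<130)&(h[...,1]>100))
P=((cast(c,(big(m,(326*4,199*4),5).reshape(-1,2)+.5)/4-.5,14)[:,:2]-C)@S.T).astype(np.float32);print("plate",cv2.minAreaRect(P))
c=ctrl.capture("scene");np.savez("pics/scene7.npz",**c)
b=cv2.resize(c["pixels"],None,fx=4,fy=4,interpolation=cv2.INTER_CUBIC);h=cv2.cvtColor(b,cv2.COLOR_BGR2HSV)
bl=(h[...,0]>100)&(h[...,0]<130)&(h[...,1]>90)
t=big(bl&(h[...,2]>float(__import__("sys").argv[1]) if len(__import__("sys").argv)>1 else bl,(250*4,210*4),5)
uv=(t.reshape(-1,2)+.5)/4-.5
pr=cv2.approxPolyDP(t,12,True).reshape(-1,2);print("scene hull px",(pr/4).round(1).tolist())
print("z74",((cast(c,pr/4,74)[:,:2]-C)@S.T).round(1).tolist());print("z14",((cast(c,pr/4,14)[:,:2]-C)@S.T).round(1).tolist())
cv2.imwrite("pics/v7.png",np.hstack([cv2.resize(c["pixels"][170:260,200:290],(400,400),interpolation=cv2.INTER_CUBIC),cv2.resize(load("pics/top7.npz")["pixels"][160:280,270:390],(400,400),interpolation=cv2.INTER_CUBIC)]))
E
```

```text
time_s: 11.92
eef_pos: [399.9, -9.6, 135.5]
ee_rot: [0.001, 0.093, 0.996, -0.0]
force: [0.5, -0.4, 0.1]
grip_width: 0.002
grip_force: 0.0
all blue [-2.4 -4.1] [105.9 102.4] 90.0 x [-53.4  48.4] y [-56.7  48.8]
bright [ 2.1 -4.2] [89.8 99.3] 0.0 x [-42.7  46.7] y [-53.6  45.3]
tcp rel [-228.222069     -3.65444258] [400.33380826  -9.71398826 135.16782467]  File "<stdin>", line 9
    t=big(bl&(h[...,2]>float(__import__("sys").argv[1]) if len(__import__("sys").argv)>1 else bl,(250*4,210*4),5)
         ^
SyntaxError: '(' was never closed
```

View pics/v7.png

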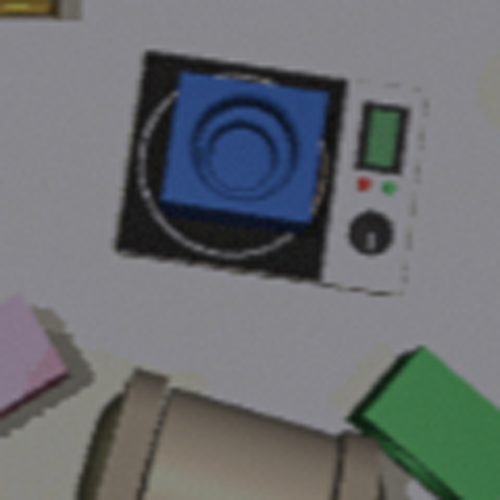

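Top view: block flat, square (0.0°), centre about (+2,-4) relative to the plate. One cross-check with its lower edges on the plate and the scene camera.

```bash
python3 - <<'E'
from blk import *
for n,near in(("top",(326,195)),("scene",(250,210))):
    c=load("pics/top7.npz") if n=="top" else ctrl.capture(n);np.savez(f"pics/{n}7.npz",**c)
    b=cv2.resize(c["pixels"],None,fx=4,fy=4,interpolation=cv2.INTER_CUBIC);h=cv2.cvtColor(b,cv2.COLOR_BGR2HSV)
    bl=(h[...,0]>100)&(h[...,0]<130)&(h[...,1]>90)
    t=big(bl,np.array(near)*4,5);q=cv2.approxPolyDP(cv2.convexHull(t),10,True).reshape(-1,2)/4
    dk=big((h[...,2]<72)|bl,np.array(near)*4,5);p=cv2.approxPolyDP(cv2.convexHull(dk),10,True).reshape(-1,2)/4
    f=lambda q,z:((cast(c,q,z)[:,:2]-C)@S.T).round(1).tolist()
    print(n,q.round(1).tolist(),"\n z74",f(q,74),"\n z14",f(q,14),"\n plate z14",f(p,14))
E
```

```text
top [[313.5, 176.8], [349.0, 182.0], [342.2, 216.0], [308.8, 210.2]] 
 z74 [[46.9, 44.7], [46.8, -56.7], [-52.5, -50.8], [-50.5, 43.9]] 
 z14 [[62.4, 44.2], [62.2, -63.0], [-42.7, -56.7], [-40.7, 43.4]] 
 plate z14 [[71.7, 70.6], [71.4, -73.0], [-74.1, -72.7], [-73.6, 70.6]]
scene [[255.5, 196.5], [268.0, 214.8], [268.2, 230.2], [240.5, 238.5], [227.5, 204.2]] 
 z74 [[-39.4, -48.0], [-41.1, 44.5], [-16.3, 105.2], [65.6, 104.1], [49.3, -48.8]] 
 z14 [[-64.6, -117.8], [-66.4, -19.4], [-40.0, 45.1], [47.1, 43.9], [29.7, -118.7]] 
 plate z14 [[-64.6, -117.8], [-66.8, 77.5], [65.6, 75.0], [79.8, 49.4], [79.6, -66.1], [61.6, -114.6]]
```

Views disagree by ±2 mm in x (averaging ≈0), and agree that y is about 5 mm off to the right. Nudge it +y from the side with closed fingers.

```bash
python3 -m jog '[{"delta_pos":[50,-32,0],"angular":[0,0,0],"fingers":0},{"delta_pos":[100,-64,0],"angular":[0,0,0],"fingers":0},{"delta_pos":[150,-96,0],"angular":[0,0,0],"fingers":0},{"delta_pos":[207,-132,0],"angular":[0,0,0],"fingers":0},{"delta_pos":[207,-132,0],"angular":[0,0,0],"fingers":0},{"delta_pos":[207,-132,-40],"angular":[0,0,0],"fingers":0},{"delta_pos":[207,-132,-80],"angular":[0,0,0],"fingers":0},{"delta_pos":[207,-132,-83],"angular":[0,0,0],"fingers":0},{"delta_pos":[207,-132,-83],"angular":[0,0,0],"fingers":0}]'
python3 -m jog '[{"delta_pos":[1.5,8,0],"angular":[0,0,0],"fingers":0},{"delta_pos":[3,16,0],"angular":[0,0,0],"fingers":0},{"delta_pos":[3.7,20,0],"angular":[0,0,0],"fingers":0},{"delta_pos":[4.3,23,0],"angular":[0,0,0],"fingers":0},{"delta_pos":[4.8,26,0],"angular":[0,0,0],"fingers":0},{"delta_pos":[5.2,28,0],"angular":[0,0,0],"fingers":0},{"delta_pos":[5.2,28,0],"angular":[0,0,0],"fingers":0}]'
python3 blk.py 8
```

```text
time_s: 13.15
eef_pos: [607.1, -141.5, 53.2]
ee_rot: [0.001, 0.093, 0.996, -0.0]
force: [-0.2, 0.1, -0.3]
grip_width: -0.0
grip_force: 0.0
time_s: 14.02
eef_pos: [611.9, -113.5, 52.5]
ee_rot: [0.0, 0.093, 0.996, -0.0]
force: [-0.2, -0.7, 0.9]
grip_width: -0.002
grip_force: 1.1
all blue [-2.2 20. ] [ 65.4 101.3] 88.8 x [-52.8  48.7] y [-12.8  51.7]
bright [ 2.3 20.5] [88.6 55. ] 0.5 x [-41.8  46.2] y [-6.8 48. ]
tcp rel [ -1.13598817 -66.57474599] [ 611.87996407 -113.51801828   52.43787442]
```

```bash
python3 -m jog '[{"delta_pos":[0.2,1.2,0],"angular":[0,0,0],"fingers":0},{"delta_pos":[0.4,2.3,0],"angular":[0,0,0],"fingers":0},{"delta_pos":[0.4,2.3,0],"angular":[0,0,0],"fingers":0},{"delta_pos":[-3,-16,0],"angular":[0,0,0],"fingers":0},{"delta_pos":[-4,-20,40],"angular":[0,0,0],"fingers":0},{"delta_pos":[-4,-20,83],"angular":[0,0,0],"fingers":0},{"delta_pos":[-60,0,83],"angular":[0,0,0],"fingers":0.3},{"delta_pos":[-115,30,83],"angular":[0,0,0],"fingers":0.6},{"delta_pos":[-165,65,83],"angular":[0,0,0],"fingers":0.83},{"delta_pos":[-211,104,83],"angular":[0,0,0],"fingers":0.83}]'
python3 blk.py 9
python3 - <<'E'
from blk import *
c=ctrl.capture("scene");b=cv2.resize(c["pixels"],None,fx=4,fy=4,interpolation=cv2.INTER_CUBIC);h=cv2.cvtColor(b,cv2.COLOR_BGR2HSV)
bl=(h[...,0]>100)&(h[...,0]<130)&(h[...,1]>90)
t=big(bl,np.array((250,210))*4,5);q=cv2.approxPolyDP(cv2.convexHull(t),10,True).reshape(-1,2)/4
for z in(74,14):print(z,((cast(c,q,z)[:,:2]-C)@S.T).round(1).tolist())
# plate edges in scene: line fits of dark boundary near far-left
dk=cv2.convexHull(big((h[...,2]<72)|bl,np.array((250,210))*4,5));P=((cast(c,dk.reshape(-1,2)/4,14)[:,:2]-C)@S.T);print(P.round(1).tolist())
E
```

```text
time_s: 15.32
eef_pos: [398.8, -9.1, 135.1]
ee_rot: [-0.0, 0.094, 0.996, 0.0]
force: [1.5, -0.6, -0.1]
grip_width: 0.825
grip_force: 0.0
all blue [-2.2  1.2] [105.8 102.4] 89.6 x [-52.8  48.8] y [-51.5  53.9]
bright [2.4 1.3] [99.1 89.6] 89.7 x [-42.5  46.9] y [-48.2  50.6]
tcp rel [-236.40162035   -0.3185481 ] [392.91165771  -4.92390126 133.764967  ]
74 [[-39.0, -43.0], [-39.9, 51.1], [-15.1, 108.0], [67.4, 110.8], [49.1, -45.0]]
14 [[-64.2, -112.4], [-65.1, -12.4], [-38.7, 48.1], [49.0, 51.1], [29.5, -114.5]]
[[-45.0, -122.6], [-64.2, -112.4], [-64.7, -109.4], [-69.3, -66.5], [-70.0, 26.1], [-69.7, 56.3], [-69.6, 65.8], [-69.0, 72.6], [-66.8, 77.5], [4.6, 78.2], [57.4, 77.6], [61.7, 76.8], [64.9, 75.3], [80.2, 50.4], [80.3, -19.7], [80.2, -47.7], [79.6, -66.1], [78.1, -70.5], [61.6, -114.6], [60.5, -115.5], [56.9, -116.4], [-34.0, -124.9], [-36.6, -125.1], [-40.0, -124.9]]
```

Top and scene views now average to about (1,0) mm with 0.3° yaw: square and central. Now the flask.

```bash
python3 -m jog '[{"delta_pos":[0,0,30],"angular":[0,0,0],"fingers":1},{"delta_pos":[0,0,65],"angular":[0,0,0],"fingers":1},{"delta_pos":[8,50,65],"angular":[0,0,0],"fingers":1},{"delta_pos":[16,100,65],"angular":[0,0,0],"fingers":1},{"delta_pos":[24,150,65],"angular":[0,0,0],"fingers":1},{"delta_pos":[32,200,65],"angular":[0,0,0],"fingers":1},{"delta_pos":[40,250,65],"angular":[0,0,0],"fingers":1},{"delta_pos":[47,280,65],"angular":[0,0,0],"fingers":1},{"delta_pos":[47,280,65],"angular":[0,0,0],"fingers":1},{"delta_pos":[47,280,65],"angular":[0,0,0],"fingers":1}]'
python3 - <<'E'
from h import *
print(ctrl.sense()["eef_pos"])
c=load("pics/scene7.npz")
b=cv2.resize(c["pixels"],None,fx=4,fy=4,interpolation=cv2.INTER_CUBIC);h=cv2.cvtColor(b,cv2.COLOR_BGR2HSV)
m=(h[...,0]<22)&(h[...,1]>90)&(h[...,2]>30);t=big(m,np.array((376,265))*4,5);q=t.reshape(-1,2)/4
x=q[q[:,1]>262];print("ring L/R",x[:,0].min(),x[:,0].max(),"top",q[:,1].min(),"neck cols",[ (q[abs(q[:,1]-v)<.2][:,0].min(),q[abs(q[:,1]-v)<.2][:,0].max()) for v in (243,245,247,249)])
print(proj(c,[[443.5,300,z] for z in(30,83,110,139)]).round(1).tolist())
E
```

```text
time_s: 16.68
eef_pos: [448.0, 269.7, 200.0]
ee_rot: [-0.0, 0.093, 0.996, -0.0]
force: [-0.8, -0.1, -0.5]
grip_width: 0.996
grip_force: 0.0
[447.98807342 269.66826466 200.00418236]
ring L/R 356.5 394.25 top 241.75 neck cols [(np.float64(373.5), np.float64(376.0)), (np.float64(375.0), np.float64(384.75)), (np.float64(375.75), np.float64(383.75)), (np.float64(376.5), np.float64(383.0))]
[[375.5, 265.1], [377.8, 251.2], [379.0, 243.9], [380.3, 235.7]]
```

```bash
python3 -m jog '[{"delta_pos":[-4.5,31.5,0],"angular":[0,0,0],"fingers":1},{"delta_pos":[-4.5,31.5,-30],"angular":[0,0,0],"fingers":1},{"delta_pos":[-4.5,31.5,-60],"angular":[0,0,0],"fingers":1},{"delta_pos":[-4.5,31.5,-85],"angular":[0,0,0],"fingers":1},{"delta_pos":[-4.5,31.5,-91],"angular":[0,0,0],"fingers":1},{"delta_pos":[-4.5,31.5,-91],"angular":[0,0,0],"fingers":1}]'
python3 - <<'E'
from h import *
a=[]
for n in("wrist","scene"):
    c=ctrl.capture(n);p=c["pixels"];a.append(p[:,90:490] if n=="wrist" else cv2.resize(p[200:300,325:425],(420,420),interpolation=cv2.INTER_CUBIC)[:,:400])
cv2.imwrite("pics/v10.png",np.hstack(a))
E
```

```text
time_s: 17.42
eef_pos: [443.7, 301.6, 109.9]
ee_rot: [0.0, 0.093, 0.996, 0.0]
force: [0.6, -0.1, 0.8]
grip_width: 1.002
grip_force: 0.0
```

View pics/v10.png

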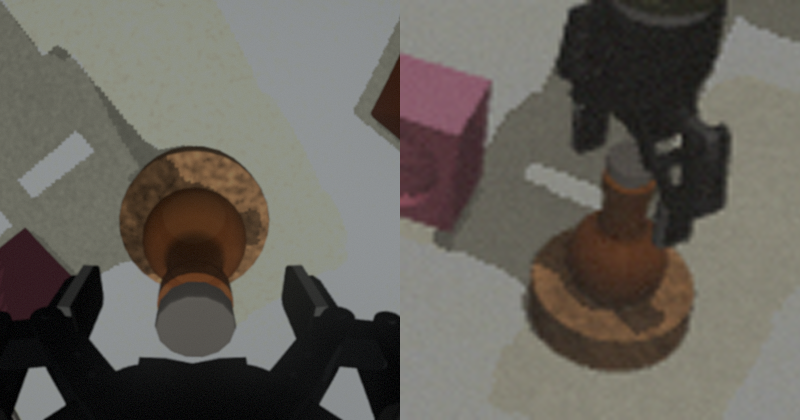

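Wrist view shows the stopper and lip (195,315) centred between the fingers (98 and 290); the scene view shows the fingers straddling the neck. Grip it.

```bash
python3 -m jog '[{"delta_pos":[0,0,0],"angular":[0,0,0],"fingers":0.6},{"delta_pos":[0,0,0],"angular":[0,0,0],"fingers":0.45},{"delta_pos":[0,0,0],"angular":[0,0,0],"fingers":0.3},{"delta_pos":[0,0,0],"angular":[0,0,0],"fingers":0.2},{"delta_pos":[0,0,0],"angular":[0,0,0],"fingers":0.2},{"delta_pos":[0,0,0],"angular":[0,0,0],"fingers":0.2}]' 30
python3 -m jog '[{"delta_pos":[0,0,3],"angular":[0,0,0],"fingers":0.2},{"delta_pos":[0,0,10],"angular":[0,0,0],"fingers":0.2},{"delta_pos":[0,0,30],"angular":[0,0,0],"fingers":0.2},{"delta_pos":[0,0,60],"angular":[0,0,0],"fingers":0.2},{"delta_pos":[0,0,90],"angular":[0,0,0],"fingers":0.2},{"delta_pos":[0,0,90],"angular":[0,0,0],"fingers":0.2},{"delta_pos":[0,0,90],"angular":[0,0,0],"fingers":0.2}]'
```

```text
time_s: 18.27
eef_pos: [443.4, 302.2, 109.5]
ee_rot: [0.0, 0.093, 0.996, 0.0]
force: [0.2, 0.5, 2.1]
grip_width: 0.368
grip_force: 29.6
time_s: 19.15
eef_pos: [442.8, 301.9, 198.3]
ee_rot: [-0.001, 0.093, 0.996, -0.0]
force: [-0.3, 0.0, -0.5]
grip_width: 0.364
grip_force: 30.0
```

```bash
cat > fl.py <<'E'
from h import *
def ray(c,uv,fish):
    x=(np.array(uv)-[c["cx"],c["cy"]])/c["fx"];R=np.array(c["R"])
    if fish:
        r=np.hypot(*x);d=np.r_[x/r*np.sin(r),np.cos(r)]
    else: d=np.r_[x,1]
    d=R.T@d;return -R.T@np.array(c["t"]),d/np.linalg.norm(d)
def bulb(verbose=True):
    out=[]
    tcp=np.array(ctrl.sense()["eef_pos"])
    for n in("wrist","scene"):
        c=ctrl.capture(n);h=cv2.cvtColor(c["pixels"],cv2.COLOR_BGR2HSV)
        m=(h[...,0]<20)&(h[...,1]>110)&(h[...,2]>20)
        g=np.array((285,240)) if n=="wrist" else proj(c,tcp-[0,0,58])[0]
        t=big(m,g,5 if n=="wrist" else 3);d=cv2.distanceTransform(cv2.drawContours(np.zeros(m.shape,np.uint8),[t],-1,1,-1),cv2.DIST_L2,5)
        v,u=np.unravel_index(d.argmax(),d.shape);print(n,"px",u,v,"r",d.max(),"bbox",cv2.boundingRect(t));out.append(ray(c,(u,v),n=="wrist"))
    (a,p),(b,q)=out
    s=np.linalg.lstsq(np.c_[p,-q],b-a,rcond=None)[0];A=a+s[0]*p;B=b+s[1]*q
    print("bulb",((A+B)/2).round(1),"miss",np.linalg.norm(A-B).round(1),"tcp",tcp.round(1),"rel",((A+B)/2-tcp).round(1))
if __name__=="__main__":bulb()
E
python3 fl.py
```

```text
wrist px 283 192 r 51.928688 bbox (231, 139, 106, 162)
scene px 379 236 r 7.7969 bbox (370, 227, 22, 19)
bulb [426.6 296.5 119.6] miss 23.8 tcp [442.8 301.9 198.3] rel [-16.3  -5.4 -78.7]
```

```bash
cat > fw.py <<'E'
from fl import *
tcp=np.array(ctrl.sense()["eef_pos"]);c=ctrl.capture("wrist");h=cv2.cvtColor(c["pixels"],cv2.COLOR_BGR2HSV)
m=(h[...,0]<20)&(h[...,1]>110)&(h[...,2]>20);t=big(m,np.array((285,240)),5)
M=cv2.drawContours(np.zeros(m.shape,np.uint8),[t],-1,1,-1);d=cv2.distanceTransform(M,cv2.DIST_L2,5);v,u=np.unravel_index(d.argmax(),d.shape);r=d.max()
o,k=ray(c,(u,v),True);D=32/np.sin(r/c["fx"]);print("f",c["fx"],c["cx"],c["cy"],"px",u,v,r,"cam",o.round(1),"axis",np.array(c["R"])[2].round(3))
X=o+k*D;print("bulb by size",X.round(1),"rel",(X-tcp).round(1))
s=(tcp[2]-58-o[2])/k[2];X=o+k*s;print("bulb at nominal height",X.round(1),"rel",(X-tcp).round(1))
E
python3 fw.py
```

```text
f 325.19226210127806 282.1637385854623 208.72714115092407 px 283 192 51.73489 cam [367.7 316.3 323.5] axis [ 0.295 -0.058 -0.954]
bulb by size [417.6 307.  128. ] rel [-25.2   5.1 -70. ]
bulb at nominal height [414.6 307.5 140.1] rel [-28.2   5.7 -58. ]
```

```bash
cat > pw.py <<'E'
from fl import *
from scipy.spatial.transform import Rotation as Ro
s=ctrl.sense();tcp=np.array(s["eef_pos"]);q=s["ee_rot"];print(tcp.round(1),"force",np.round(s["force"],1),"grip",s["grip_width"],s["grip_force"])
c=ctrl.capture("wrist");np.savez("pics/w11.npz",**c)
def pf(X):
    p=np.array(c["R"])@X+c["t"];th=np.arctan2(np.hypot(p[0],p[1]),p[2]);return p[:2]/np.hypot(p[0],p[1])*th*c["fx"]+[c["cx"],c["cy"]]
for n,z in(("bulb",-58),("neck base",-26),("lip base",1),("lip top",14),("stopper top",30)):
    for x in(0,):print(n,pf(tcp+[x,0,z]).round(0))
h=cv2.cvtColor(c["pixels"],cv2.COLOR_BGR2HSV)
for v in range(130,380,12):print(v,[h[v,283+d].tolist() for d in(-40,-15,0,15)])
E
python3 pw.py
```

```text
[442.9 301.9 198.2] force [-0.3 -0.3 -1.4] grip 0.36844352634907085 29.966414272785187
bulb [282. 238.]
neck base [282. 261.]
lip base [282. 288.]
lip top [282. 305.]
stopper top [282. 329.]
130 [[34, 26, 149], [39, 24, 151], [36, 24, 151], [34, 24, 150]]
142 [[40, 15, 152], [15, 121, 105], [15, 118, 140], [14, 121, 105]]
154 [[33, 24, 115], [15, 121, 122], [15, 124, 101], [15, 122, 121]]
166 [[15, 117, 74], [14, 122, 67], [15, 122, 111], [15, 120, 140]]
178 [[15, 123, 77], [33, 30, 93], [27, 30, 94], [41, 20, 142]]
190 [[15, 122, 86], [25, 36, 77], [13, 146, 47], [30, 24, 118]]
202 [[15, 129, 85], [14, 167, 64], [13, 158, 76], [13, 166, 69]]
214 [[12, 159, 56], [11, 170, 78], [12, 176, 81], [12, 172, 80]]
226 [[12, 160, 75], [12, 175, 86], [13, 178, 89], [12, 175, 92]]
238 [[13, 150, 85], [14, 166, 69], [13, 180, 58], [12, 167, 75]]
250 [[12, 155, 84], [13, 130, 51], [13, 127, 52], [15, 141, 56]]
262 [[60, 6, 42], [10, 122, 48], [10, 154, 43], [13, 140, 51]]
274 [[0, 24, 21], [10, 107, 50], [13, 155, 82], [13, 130, 49]]
286 [[135, 28, 18], [12, 66, 58], [20, 28, 54], [10, 122, 73]]
298 [[25, 77, 20], [15, 25, 61], [21, 24, 74], [20, 27, 57]]
310 [[30, 28, 18], [20, 25, 92], [17, 25, 90], [20, 25, 91]]
322 [[25, 25, 61], [19, 23, 90], [19, 22, 91], [23, 25, 91]]
334 [[15, 12, 42], [19, 22, 92], [20, 25, 90], [17, 20, 91]]
346 [[68, 7, 148], [19, 23, 89], [20, 17, 89], [21, 20, 89]]
358 [[150, 6, 43], [75, 7, 150], [30, 2, 117], [83, 7, 148]]
370 [[140, 55, 14], [105, 60, 17], [0, 0, 16], [150, 48, 16]]
```

The earlier blob had swallowed the cork ring beneath; the bulb itself (rows 190–250) agrees with upright (predicted centre 282,238). Refine the bulb's offset in the grip, then carry.

```bash
python3 - <<'E'
from fl import *
c=load("pics/w11.npz");h=cv2.cvtColor(c["pixels"],cv2.COLOR_BGR2HSV)
m=(h[...,0]<15)&(h[...,1]>138)&(h[...,2]>25);t=big(m,np.array((282,230)),5).reshape(-1,2).astype(float)
p=t[t[:,1]<245];A=np.c_[2*p,np.ones(len(p))]
for _ in range(4):
    x=np.linalg.lstsq(A,(p**2).sum(1),rcond=None)[0];r=np.sqrt(x[2]+x[0]**2+x[1]**2);e=abs(np.hypot(*(p-x[:2]).T)-r);k=e<max(2,np.median(e)*2);p=p[k];A=A[k]
print("bulb circle",x[:2],r,len(p))
E
```

```text
bulb circle [282.34332539 236.92111932] 46.04689516319932 148
```

```bash
python3 -m jog '[{"delta_pos":[10,-18,0],"angular":[0,0,0],"fingers":0.2},{"delta_pos":[30,-57,0],"angular":[0,0,0],"fingers":0.2},{"delta_pos":[53,-100,0],"angular":[0,0,0],"fingers":0.2},{"delta_pos":[76,-143,0],"angular":[0,0,0],"fingers":0.2},{"delta_pos":[99,-187,0],"angular":[0,0,0],"fingers":0.2},{"delta_pos":[122,-230,0],"angular":[0,0,0],"fingers":0.2},{"delta_pos":[145,-273,0],"angular":[0,0,0],"fingers":0.2},{"delta_pos":[166,-313,0],"angular":[0,0,0],"fingers":0.2},{"delta_pos":[179,-338,0],"angular":[0,0,0],"fingers":0.2},{"delta_pos":[185.4,-349.5,0],"angular":[0,0,0],"fingers":0.2}]'
python3 -m jog '[{"delta_pos":[0,0,0],"angular":[0,0,0],"fingers":0.2},{"delta_pos":[0,0,0],"angular":[0,0,0],"fingers":0.2},{"delta_pos":[0,0,0],"angular":[0,0,0],"fingers":0.2}]'
python3 - <<'E'
from blk import *
from fl import ray
s=ctrl.sense();tcp=np.array(s["eef_pos"]);print(tcp)
c=ctrl.capture("wrist");np.savez("pics/w12.npz",**c);h=cv2.cvtColor(c["pixels"],cv2.COLOR_BGR2HSV)
bl=((h[...,0]>100)&(h[...,0]<130)&(h[...,1]>100)).astype(np.uint8)
def hit(uv,z):
    o,k=ray(c,uv,True);return S@((o+k*((z-o[2])/k[2]))[:2]-C)
t=max(cv2.findContours(bl,cv2.RETR_EXTERNAL,cv2.CHAIN_APPROX_NONE)[0],key=cv2.contourArea)
q=cv2.approxPolyDP(cv2.convexHull(t),6,True).reshape(-1,2)
for u in q:print(u.tolist(),"z74",hit(u,74).round(1),"z14",hit(u,14).round(1))
print("tcp rel",S@(tcp[:2]-C))
E
```

```text
time_s: 20.6
eef_pos: [628.9, -48.6, 198.4]
ee_rot: [-0.001, 0.093, 0.996, 0.0]
force: [1.0, 0.2, -2.1]
grip_width: 0.363
grip_force: 30.0
time_s: 20.98
eef_pos: [628.4, -46.4, 199.5]
ee_rot: [0.0, 0.092, 0.996, 0.0]
force: [0.6, 0.2, -1.1]
grip_width: 0.364
grip_force: 30.0
[628.44395398 -46.44069211 199.50641444]
[345, 152] z74 [-41.   51.4] z14 [-33.2  63.2]
[337, 255] z74 [47.4 49.6] z14 [76.5 60.9]
[222, 252] z74 [ 44.9 -49.4] z14 [ 73.3 -61.8]
[218, 150] z74 [-42.5 -48. ] z14 [-34.9 -60.1]
[303, 143] z74 [-47.5  18.3] z14 [-41.2  22.1]
tcp rel [2.74618071 2.40831145]
```

Wrist view puts the block centre at (2.2,0.9) vs the flask (2.7,2.4): small trim, then lower.

```bash
python3 -m jog '[{"delta_pos":[-0.5,-1.2,-5],"angular":[0,0,0],"fingers":0.2},{"delta_pos":[-0.5,-1.2,-20],"angular":[0,0,0],"fingers":0.2},{"delta_pos":[-0.5,-1.2,-38],"angular":[0,0,0],"fingers":0.2},{"delta_pos":[-0.5,-1.2,-54],"angular":[0,0,0],"fingers":0.2},{"delta_pos":[-0.5,-1.2,-64],"angular":[0,0,0],"fingers":0.2},{"delta_pos":[-0.5,-1.2,-70],"angular":[0,0,0],"fingers":0.2},{"delta_pos":[-0.5,-1.2,-73],"angular":[0,0,0],"fingers":0.2},{"delta_pos":[-0.5,-1.2,-73],"angular":[0,0,0],"fingers":0.2}]'
python3 -m jog '[{"delta_pos":[0,0,-1],"angular":[0,0,0],"fingers":0.2},{"delta_pos":[0,0,-2],"angular":[0,0,0],"fingers":0.2},{"delta_pos":[0,0,-2],"angular":[0,0,0],"fingers":0.2}]'
```

```text
time_s: 22.02
eef_pos: [628.3, -48.6, 126.5]
ee_rot: [0.0, 0.093, 0.996, -0.0]
force: [0.5, 0.2, -1.3]
grip_width: 0.367
grip_force: 30.0
time_s: 22.4
eef_pos: [628.2, -48.5, 124.5]
ee_rot: [0.0, 0.093, 0.996, 0.0]
force: [-1.4, 1.7, 0.5]
grip_width: 0.364
grip_force: 30.1
```

```bash
python3 -m jog '[{"delta_pos":[0,0,-0.5],"angular":[0,0,0],"fingers":0.2},{"delta_pos":[0,0,-1],"angular":[0,0,0],"fingers":0.2},{"delta_pos":[0,0,-1],"angular":[0,0,0],"fingers":0.2}]'
```

```text
time_s: 22.78
eef_pos: [628.3, -48.5, 123.8]
ee_rot: [0.0, 0.093, 0.996, 0.0]
force: [-1.4, 2.1, 5.2]
grip_width: 0.363
grip_force: 30.4
```

Seated (5 N up at the expected height). Let go slowly, and withdraw upwards.

```bash
python3 -m jog '[{"delta_pos":[0,0,0],"angular":[0,0,0],"fingers":0.42},{"delta_pos":[0,0,0],"angular":[0,0,0],"fingers":0.5},{"delta_pos":[0,0,0],"angular":[0,0,0],"fingers":0.7},{"delta_pos":[0,0,0],"angular":[0,0,0],"fingers":0.95},{"delta_pos":[0,0,0],"angular":[0,0,0],"fingers":0.95},{"delta_pos":[0,0,20],"angular":[0,0,0],"fingers":0.95},{"delta_pos":[0,0,60],"angular":[0,0,0],"fingers":0.95},{"delta_pos":[0,0,100],"angular":[0,0,0],"fingers":0.95},{"delta_pos":[0,0,110],"angular":[0,0,0],"fingers":0.95},{"delta_pos":[0,0,110],"angular":[0,0,0],"fingers":0.95}]'
python3 -m jog '[{"delta_pos":[-50,15,0],"angular":[0,0,0],"fingers":0.95},{"delta_pos":[-100,30,0],"angular":[0,0,0],"fingers":0.95},{"delta_pos":[-150,45,0],"angular":[0,0,0],"fingers":0.95},{"delta_pos":[-200,55,0],"angular":[0,0,0],"fingers":0.95},{"delta_pos":[-240,60,0],"angular":[0,0,0],"fingers":0.95},{"delta_pos":[-240,60,0],"angular":[0,0,0],"fingers":0.95},{"delta_pos":[-240,60,0],"angular":[0,0,0],"fingers":0.95}]'
python3 blk.py 13
python3 - <<'E'
from blk import *
# flask upright check: predicted axis points vs colours
for n in("top","scene"):
    c=ctrl.capture(n);h=cv2.cvtColor(c["pixels"],cv2.COLOR_BGR2HSV)
    p=proj(c,[[628.3,-48.2,z] for z in(65,110,130,153)]);print(n,p.round(1).tolist())
    m=(h[...,0]<20)&(h[...,1]>100)&(h[...,2]>20);t=big(m,p[1],2);print(" amber bbox",cv2.boundingRect(t))
    if n=="scene":
        for v in range(int(p[3,1])-6,int(p[0,1])+8,3):
            r=np.where(m[v,225:275])[0]+225;print(v,(r.min(),r.max()) if len(r) else None,end=" ")
    else:
        st=(h[...,1]<40)&(h[...,2]>110);u,v=p[3].round().astype(int);w=st[v-12:v+13,u-12:u+13];print(" stopper px",np.argwhere(w).mean(0)[::-1]+[u-12,v-12],w.sum())
    for k,(o,z) in {"ring":((443.5,300),30)}.items():
        cork=(h[...,0]<22)&(h[...,1]>60)&(h[...,2]>30);t=big(cork,proj(c,[[*o,z]])[0],3);print(" ring",cv2.minEnclosingCircle(cast(c,cv2.convexHull(t).reshape(-1,2),z)[:,:2].astype(np.float32)))
E
```

```text
time_s: 24.02
eef_pos: [628.1, -48.6, 233.1]
ee_rot: [0.0, 0.093, 0.996, -0.0]
force: [-0.4, 0.1, -0.6]
grip_width: 0.95
grip_force: 0.0
time_s: 24.9
eef_pos: [388.5, 11.3, 232.8]
ee_rot: [-0.0, 0.093, 0.996, 0.0]
force: [-0.0, 1.2, -0.1]
grip_width: 0.947
grip_force: 0.0
all blue [-2.   1.1] [105.9 102.1] 89.6 x [-52.9  48.9] y [-51.5  53.9]
bright [2.4 1.3] [99.1 89.7] 89.7 x [-42.4  46.9] y [-48.2  50.6]
tcp rel [-243.50288017   14.73309708] [388.7144013   11.18084812 232.78492621]
top [[326.5, 194.7], [327.8, 191.4], [328.4, 189.8], [329.1, 188.0]]
 amber bbox (317, 187, 21, 20)
 stopper px [329.05769231 188.36538462] 104
 ring ((443.5909729003906, 300.0981140136719), 52.5133171081543)
scene [[248.4, 212.2], [247.6, 200.4], [247.2, 194.9], [246.7, 188.6]]
 amber bbox (240, 206, 19, 13)
182 None 185 None 188 None 191 None 194 (np.int64(242), np.int64(252)) 197 (np.int64(243), np.int64(251)) 200 None 203 None 206 (np.int64(240), np.int64(255)) 209 (np.int64(239), np.int64(257)) 212 (np.int64(239), np.int64(256)) 215 (np.int64(240), np.int64(254)) 218 (np.int64(249), np.int64(249))  ring ((459.15777587890625, 308.5623779296875), 63.36082458496094)
```

The stopper is within half a pixel of the upright prediction, the block hasn't moved, and the ring is in place.

```bash
python3 -c "
from rig import ctrl
print(ctrl.finish_job())"
```

```text
the job is handed in; nothing more can be done
None
```

The job is handed in at about 25 s: the block lies flat on the plate with its bowl up, square to 0.4° and about 2 to 3 mm from the middle by the top camera, and the flask stands upright in the bowl with the cork ring where it was.

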